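# Make up the joiner's kit and the lamp kit

### The job

Make up two repair kits from the stock on the bench. The joiner's kit goes in the two-bay tray: the sanding block in the wide bay and the jar of screws, upright, in the narrow one; the lamp kit goes in the three-bay tray: the ceramic lampholder, right way up, in the wide middle bay, the steel tube in one end bay and the chrome ring in the other. Set each thing flat on the floor in the middle of its bay, never tip the jar over, and leave the pine offcut and the lock cylinder where they are.

Things in the scene. Friction and masses are not known exactly. Their poses are not given: they have to be found in the camera images.
- sanding_block_mid (a point): cork sanding block wrapped in orange-brown abrasive paper, a plain rectangular block 57 (x) x 96 (y) x 31 (z) mm; the point is its centre, 15.5 mm above its underside; grip across the 57 mm width
- screw_jar_mid (a point): upright glass jar of brass screws with a green tin lid, 61 mm across over the lid, glass 58 mm across, 81 mm tall; the point is on its axis, 40.5 mm above its base; z is the jar's axis; grip it round the glass, it may be turned as you like
- ceramic_holder_mid (a point): white ceramic lampholder: a round ring 46 mm across and 26 mm tall, standing on a thin brass bracket (a strip 66 (y) x 20 (x) x 2 (z) mm at the bottom whose ends stick out 10 mm beyond the ring); the point is on the ring's axis, 13 mm above its underside; grip the ring across x
- steel_tube_mid (a point): short plain steel tube lying flat, 62 mm long (along y), 10 mm thick (grips at about 8 to 10 mm, does not roll); the point is its centre, 5 mm above its underside
- chrome_ring_mid (a point): chromed bezel ring lying flat, 34 mm across, 8 mm tall; the point is its centre, 4 mm above its underside; grip it across its outside from above
- tray2: kit tray, dark wooden rim, grey floor, with TWO bays, fixed to the bench, 130 (x) x 221 (y) mm. Floor 10 mm thick, rim and divider 5 mm thick and 20 mm high (10 mm above the floor). Origin: centre of its underside; y runs along its length. Bays are 120 mm long in x, centred on x = 0: the wide bay is 122 mm wide with its centre at y = +44.5 mm, the narrow bay is 84 mm wide with its centre at y = -63.5 mm
- tray3: kit tray, dark wooden rim, grey floor, with THREE bays, fixed to the bench, 130 (x) x 280 (y) mm. Floor 10 mm thick, rim and dividers 5 mm thick and 20 mm high (10 mm above the floor). Origin: centre of its underside; y runs along its length. Bays are 120 mm long in x, centred on x = 0: the wide middle bay is 104 mm wide with its centre at y = 0, the two narrow end bays are 78 mm wide with centres at y = +96 and y = -96 mm
- wood_block: bystander, not part of any kit: plain pine offcut 40 x 85 x 28 mm lying on the bench; origin at the centre of its underside
- lock_cylinder: bystander: small metal lock cylinder 26 x 34 x 21 mm lying on the bench to the left of the trays; origin at the centre of its underside
Things that resemble listed ones, but are neither listed nor needed, are in the scene too. What is shaped like the part that bears ceramic_holder_mid but black or green is not meant. What is shaped like the part that bears screw_jar_mid but blue is not meant.

How it is judged:
By the outcome, as a careful person would: the job done as asked, in the order asked, and still so for the second after the job is handed in, with the robot touching nothing.
It also fails if it takes over 120 s, if anything falls off the work surface, if the arm or the gripper's body presses on something with over 40 N, if the wrist force passes 120 N, or if a joint passes its speed limit or range.

### The arm

A 6-joint arm with a two-finger parallel gripper is mounted at the origin on a cart in front of the work surface, level with it; the furniture and walls round the work are solid. World frame = base frame: x ahead of the robot, y to its left, z up, the work surface at z = 0. Lengths are in m, angles in rad, forces in N, time in s.
With the tool pointing down it reaches from about 0.375 to 0.975 m from the base axis. Payload 3.8 kg.
Tool frame: the origin (TCP) lies on the centre line of the jaws, within the pads' length; the fingertips stand 17 mm ahead of it and the grasp point (between the pads) lies 2 mm behind it (bot.tip_extent is the distance from the TCP to the fingertips, in m); z points along the fingers, y is the line along which they close (so a half turn about z gives the same grasp; the last joint's range is limited). The gripper opens to 85 mm and grips with 20 to 120 N. Pads are 22 mm wide; open, the fingers measure 114 mm over their backs; the gripper's body (76 mm by 85 mm) begins 54 mm behind the grasp point. The pads swing forward as they close: fully open they stand 13 mm farther back than shut.
Start: joints at [1.102, 0.264, 1.604, -0, 1.274, -0.037], TCP at [0.282, 0.613, 0.248] pointing down, gripper open.
Joint ranges: [-2.63, 2.63], [-0.94, 2.18], [0.31, 2.57], [-1.31, 4.45], [0, 2.66], [-2.55, 2.55]. Speed limits (rad/s): [2.57, 2.57, 3.14, 3.14, 3.14, 3.14].

### API

Orientations are given as a rotation vector (axis times angle).
In Python, from workcell import readout, read_camera, finish_job, bot gives the robot as it stands.
- The arm moves only by the tool jog_arm, never from a script. Its argument "deltas" is one flat list of numbers, 7 for each row, row after row: the shift along the tool's x, y, z in m, then the turn, a rotation vector about the tool's x, y, z in degrees, then the gripper command: -1 is shut, 1 is fully open, values between are in proportion. A call has 1 to 8 rows; each row is the pose to reach, as a shift and turn from the pose commanded when the call began, along the tool's axes at that moment; what a row does not reach only later rows make up. A row lasts 1/10 s, in which the tool goes at most 50 mm and 8.59 degrees, less where a joint would pass 70% of its speed; a pose out of reach is approached as far as the arm can. A call with a gripper value outside its range is refused whole. The fingers move at their own pace and stop on an object; "squeeze" is the grip in N (left out, the last holds). Time passes only in rows, so rows that repeat a pose let the fingers close. It gives the time, the measured TCP pose, the force, the opening and the grip force at its end, in the units of the state.
- readout.read_state(): the state, without advancing time (a new reading comes with each control period).
- read_camera(name): name is "side" or "top" or "wrist"; returns a dict with "color" (480x640x3 uint8, blue, green, red), "fx", "fy", "cx", "cy" (pixels), "dist" ([k1, k2, p1, p2, k3] as OpenCV has them; the pictures are not rectified), "origin" and "attitude" of the camera in the world. Camera axes: x right, y down, z forward; pixel columns grow to the right and rows downward; lengths in m; the calibration is good to about 2 mm. A picture is of the moment at which its call begins. There is no depth.
- finish_job(): hands the job in; it is judged then, once.
The state is a dict: "time": time; "q": joint angles; "joint_vel": joint speeds; "joint_torque": joint torques, N m; "tool_pos": TCP position; "tcp_rot": TCP orientation; "wrist_force": force on the tool from outside, world axes, zero at the start; "torque": the same for the moment, N m; "width": opening from 0.0 (shut) to 1.0 (fully open); "grip_force": force on a finger pad.
Only numpy, scipy, OpenCV 4.12 (cv2) and the standard library are available. Lean on these libraries where they do the work, as an engineer would, in place of code of your own. Each camera call takes 0.05 s, during which the arm holds its last target. There are 200 camera calls.

## Working session

There is one attempt and no reset: what is moved stays moved. The work goes in short steps, Python scripts to look and compute and a tool call to move; the robot and the scene stay as the last step left them, time stands still between calls to the robot, and variables do not carry over. Pictures are saved under pics/ and viewed, at most 17 in all, crops included, and the job is handed in when it is done.

Besides the shell and the picture viewer there is one more tool, called after "Emit:" by a JSON object that holds its "fn" and its "kwargs". jog_arm: Moves the arm, as the interface text tells. Its arguments: {"type":"object","properties":{"deltas":{"type":"array"},"squeeze":{"type":"number"}},"required":["deltas"]}

```bash
ls; mkdir -p pics
python3 - <<'E'
from workcell import readout, read_camera, bot
import cv2
s=readout.read_state();print(s)
for n in("top","side"):
    c=read_camera(n);cv2.imwrite(f"pics/{n}0.png",c["color"]);print(n,{k:v for k,v in c.items() if k!="color"})
E
```

```text
pics
{'time': 0.0, 'q': array([ 1.10205945e+00,  2.64760772e-01,  1.60540484e+00,  6.79798778e-06,
        1.27368896e+00, -3.69006217e-02]), 'joint_vel': array([-8.82967365e-05, -2.47386778e-04, -1.13469695e-03, -1.95111659e-03,
        1.17471408e-03, -2.11868413e-04]), 'joint_torque': array([-6.69016226e-04, -5.15091527e+01, -3.67324305e+01,  9.08064339e-05,
        1.28497003e-02,  2.22126420e-05]), 'tool_pos': array([0.28219552, 0.61240503, 0.24694019]), 'tcp_rot': array([-0.67294851, -3.06808389,  0.00343689]), 'wrist_force': array([0.3114307 , 0.43407172, 0.08742753]), 'torque': array([-0.01275406, -0.010333  , -0.04893681]), 'grip_force': 0.0, 'width': 1.000951347784701}
top {'fx': 563.3326403577079, 'fy': 563.3326403577079, 'cx': 326.35421446138827, 'cy': 242.73904227526975, 'dist': array([-0.09769573,  0.        ,  0.        ,  0.        ,  0.        ]), 'origin': array([0.41169413, 0.07826259, 1.3046125 ]), 'attitude': array([-2.15943684,  2.1945568 , -0.07432194])}
side {'fx': 558.9317860998772, 'fy': 558.9317860998772, 'cx': 330.005451344176, 'cy': 239.12807202056015, 'dist': array([0.00079505, 0.        , 0.        , 0.        , 0.        ]), 'origin': array([0.34962631, 1.3407847 , 0.69044759]), 'attitude': array([-0.1166357 ,  2.6158009 , -1.61262256])}
```

View pics/top0.png

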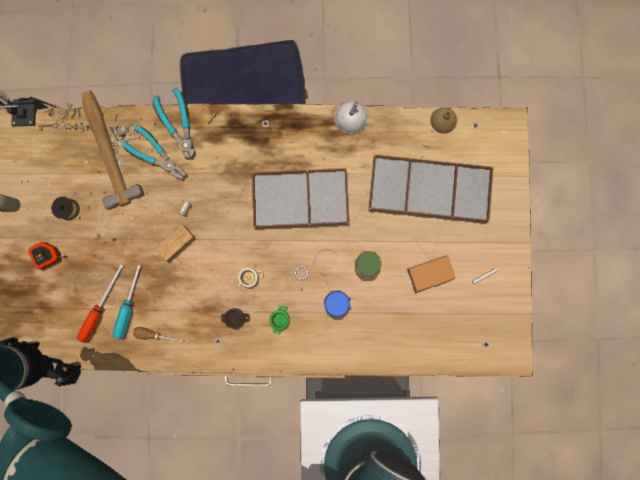

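View pics/side0.png

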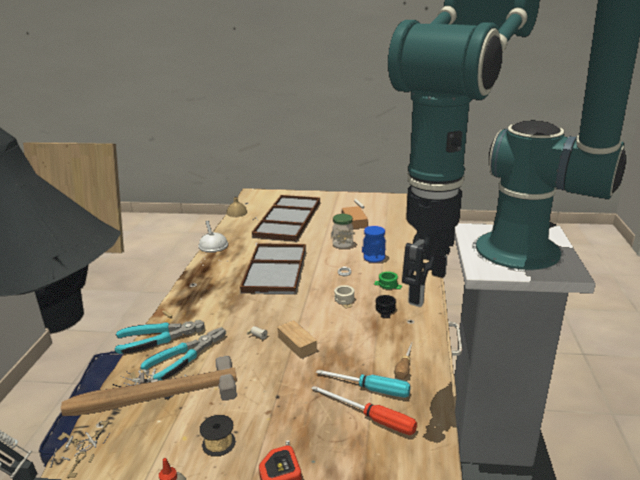

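Top view: image up is +x and left is +y. The white holder is at (249,277), ring (301,272), green-lid jar (368,264), block (431,273), tube (484,276), tray2 (300,198) and tray3 (431,188). Next I'll enlarge the work area.

Run:
```python
import cv2
im=cv2.imread("pics/top0.png")
cv2.imwrite("pics/c1.png",cv2.resize(im[150:340,225:375],None,fx=4,fy=3.1579*4/4,interpolation=cv2.INTER_CUBIC) if 0 else cv2.resize(im[150:295,225:375],None,fx=4,fy=4,interpolation=cv2.INTER_CUBIC))
cv2.imwrite("pics/c2.png",cv2.resize(im[150:295,350:500],None,fx=4,fy=4,interpolation=cv2.INTER_CUBIC))
```

```text
(no output)
```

View pics/c1.png

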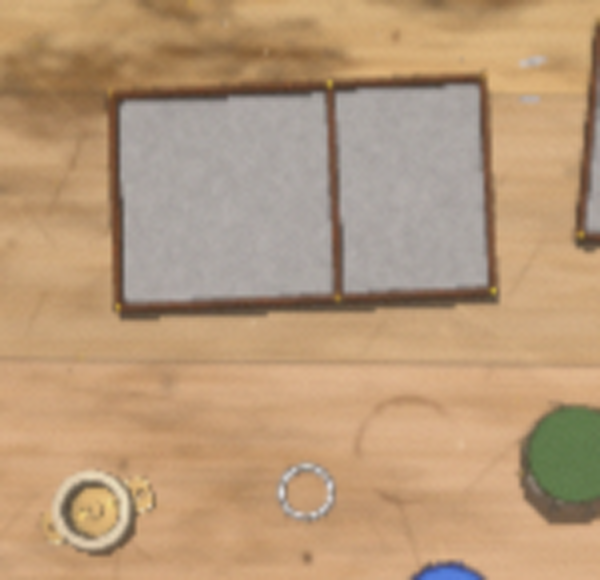

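View pics/c2.png

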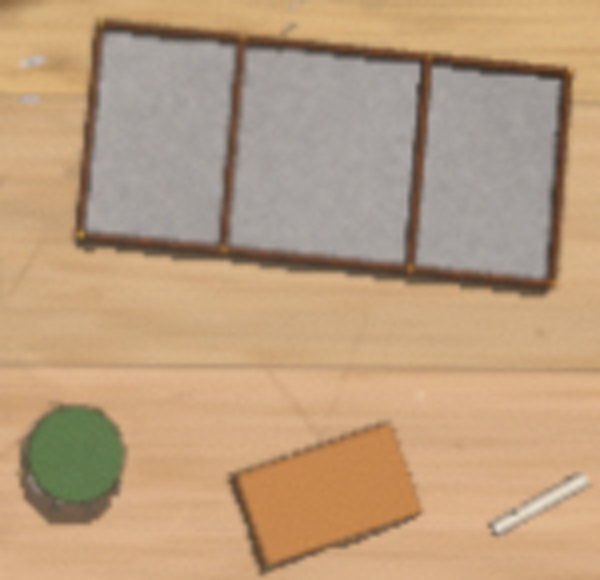

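Crops: tray corners, holder (c1 95,511; bracket ends 145,493 and 52,528), ring (c1 306,491), lid (c2 75,453), block corners, tube ends (c2 491,529 and 589,480) are all readable. Converting these to world.

```bash
cat > h.py <<'E'
import numpy as np, cv2
from scipy.spatial.transform import Rotation as R
from workcell import readout, read_camera, finish_job, bot
def pix2w(c,uv,z):
    K=np.array([[c["fx"],0,c["cx"]],[0,c["fy"],c["cy"]],[0,0,1.]])
    n=cv2.undistortPoints(np.array(uv,float).reshape(-1,1,2),K,c["dist"]).reshape(-1,2)
    d=R.from_rotvec(c["attitude"]).apply(np.c_[n,np.ones(len(n))])
    o=c["origin"]; return o+d*((z-o[2])/d[:,2])[:,None]
def w2pix(c,p):
    K=np.array([[c["fx"],0,c["cx"]],[0,c["fy"],c["cy"]],[0,0,1.]])
    Rw=R.from_rotvec(c["attitude"]).inv()
    return cv2.projectPoints(Rw.apply(np.atleast_2d(p)-c["origin"]).astype(float),np.zeros(3),np.zeros(3),K,c["dist"])[0].reshape(-1,2)
def move(tgt,yaw,s=None):
    """delta row (tool axes, m / deg) from measured pose to down-pointing pose; yaw=world angle (deg) of jaw closing line (mod 180)"""
    s=s or readout.read_state(); T=R.from_rotvec(s["tcp_rot"])
    y=T.as_matrix()[:,1]; cur=np.degrees(np.arctan2(y[1],y[0]))
    d=(yaw-cur+90)%180-90
    a=np.radians(cur+d); Y=np.array([np.cos(a),np.sin(a),0]); Z=np.array([0,0,-1.]); X=np.cross(Y,Z)
    G=R.from_matrix(np.c_[X,Y,Z])
    return T.inv().apply(np.array(tgt)-s["tool_pos"]), np.degrees((T.inv()*G).as_rotvec()), d
E
python3 - <<'E'
from h import *
np.set_printoptions(precision=4,suppress=True)
c=read_camera("top")
f=lambda o,l:[(o[0]+(u+.5)/4-.5,o[1]+(v+.5)/4-.5) for u,v in l]
A=(225,150);B=(350,150)
for n,o,l,z in [("tray2",A,[(112,93),(484,77),(494,292),(119,307)],.02),("tray3",B,[(100,24),(569,72),(551,285),(79,238)],.02),
 ("holder",A,[(95,511)],.026),("brk",A,[(145,493),(52,528)],.002),("ring",A,[(306,491)],.006),("jar",B,[(75,453)],.081),
 ("block",B,[(236,477),(389,424),(420,512),(269,568)],.031),("tube",B,[(491,529),(589,480)],.009)]:
    p=pix2w(c,f(o,l),z)
    print(n,p.mean(0)[:2]); 
    if len(p)>1:
        e=np.diff(p,axis=0); print("  edges",[(round(np.hypot(*v[:2]),4),round(np.degrees(np.arctan2(v[1],v[0])),1)) for v in e])
for t in("tool",):
  s=readout.read_state();T=R.from_rotvec(s["tcp_rot"]).as_matrix();print(T)
w=read_camera("wrist");print({k:v for k,v in w.items() if k!="color"}); print("cam in tool",T.T@(w["origin"]-s["tool_pos"]), T.T@R.from_rotvec(w["attitude"]).as_matrix())
E
```

```text
tray2 [0.6175 0.1487]
  edges [(np.float64(0.2159), np.float64(-88.6)), (np.float64(0.1253), np.float64(-178.5)), (np.float64(0.2156), np.float64(91.3))]
tray3 [ 0.6346 -0.1541]
  edges [(np.float64(0.2748), np.float64(-96.6)), (np.float64(0.1256), np.float64(172.7)), (np.float64(0.2739), np.float64(83.4))]
holder [0.4355 0.2684]
brk [0.4362 0.2699]
  edges [(np.float64(0.0577), np.float64(109.7))]
ring [0.4456 0.1492]
jar [ 0.4619 -0.0013]
block [ 0.4376 -0.1477]
  edges [(np.float64(0.0924), np.float64(-72.0)), (np.float64(0.0527), np.float64(-162.2)), (np.float64(0.0917), np.float64(109.1))]
tube [ 0.4304 -0.2743]
  edges [(np.float64(0.0643), np.float64(-65.0))]
[[-0.9082  0.4185 -0.0008]
 [ 0.4185  0.9082 -0.0016]
 [ 0.0001 -0.0018 -1.    ]]
{'fx': 390.71583072709865, 'fy': 390.71583072709865, 'cx': 319.9966752594177, 'cy': 236.41699594976686, 'dist': array([-0.0642,  0.    ,  0.    ,  0.    ,  0.    ]), 'origin': array([0.2111, 0.6451, 0.3721]), 'attitude': array([2.4154, 1.5481, 0.2392])}
cam in tool [ 0.0782 -0.0004 -0.1249] [[ 0.0005 -0.9521 -0.3058]
 [ 1.      0.0007 -0.0007]
 [ 0.0009 -0.3058  0.9521]]
```

```bash
cat > m.py <<'E'
import sys
from h import *
np.set_printoptions(precision=4,suppress=True)
x,y,z,yaw=map(float,sys.argv[1:5])
t,r,d=move([x,y,z],yaw)
s=readout.read_state();print(t.round(4),r.round(2),"pos",s["tool_pos"],"q6",s["q"][5],"t",s["time"],"w",s["width"])
E
python3 m.py .4376 -.1477 .13 18.5; python3 -c "
from h import bot;print(bot.tip_extent,[a for a in dir(bot) if a[0]!='_'])"
```

```text
[-0.4593 -0.6254  0.1183] [-0.08  0.03 46.76] pos [0.2823 0.6126 0.2474] q6 -0.03691914111331989 t 0.2 w 1.0066948215160274
0.017 ['MotionError', 'tip_extent']
```

Emit:
{"fn": "jog_arm", "kwargs": {"deltas": [-0.23, -0.313, 0.03, 0, 0, 0, 1, -0.23, -0.313, 0.03, 0, 0, 0, 1, -0.23, -0.313, 0.03, 0, 0, 0, 1, -0.23, -0.313, 0.03, 0, 0, 0, 1, -0.23, -0.313, 0.03, 0, 0, 0, 1, -0.23, -0.313, 0.03, 0, 0, 0, 1, -0.23, -0.313, 0.03, 0, 0, 0, 1, -0.23, -0.313, 0.03, 0, 0, 0, 1], "squeeze": 40}}

```text
time: 1.0
tool_pos: [0.3601, 0.23, 0.2179]
tcp_rot: [0.673, 3.068, -0.001]
wrist_force: [0.4, -0.0, -0.4]
width: 0.992
grip_force: 0.0
```

Emit:
{"fn": "jog_arm", "kwargs": {"deltas": [-0.229, -0.312, 0.03, 0, 0, 47, 1, -0.229, -0.312, 0.03, 0, 0, 47, 1, -0.229, -0.312, 0.03, 0, 0, 47, 1, -0.229, -0.312, 0.03, 0, 0, 47, 1, -0.229, -0.312, 0.03, 0, 0, 47, 1, -0.229, -0.312, 0.03, 0, 0, 47, 1, -0.229, -0.312, 0.03, 0, 0, 47, 1, -0.229, -0.312, 0.03, 0, 0, 47, 1]}}

```text
time: 1.8
tool_pos: [0.4378, -0.1495, 0.1883]
tcp_rot: [1.843, 2.543, -0.0]
wrist_force: [0.5, 0.0, 0.5]
width: 0.999
grip_force: 0.0
```

```bash
python3 m.py .4376 -.1477 .022 18.5;python3 - <<'E'
from h import *
w=read_camera("wrist");cv2.imwrite("pics/w1.png",w["color"])
print(w2pix(w,[[.4376,-.1477,.031],[.4376,-.1477,0]]))
E
```

```text
[0.0019 0.0003 0.1663] [ 0.02  0.04 -0.34] pos [ 0.4378 -0.1495  0.1883] q6 -0.6995469042295103 t 1.8 w 0.9990565570194937
[[320.89724208 217.5332026 ]
 [320.81082683 207.70408783]]
```

View pics/w1.png

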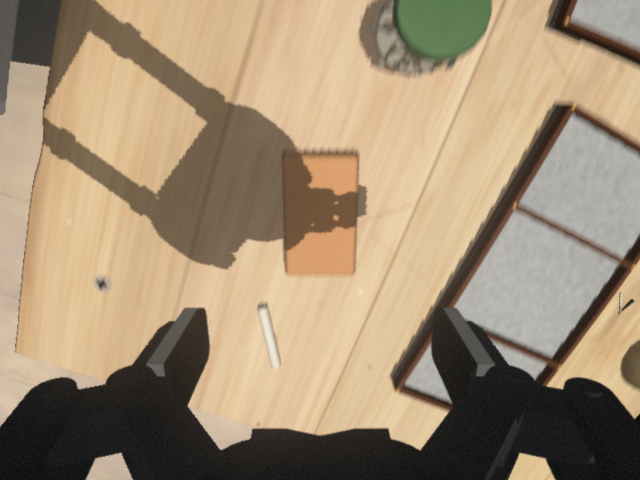

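Wrist view: the block is centred at (321,214), square to the jaws and within 3 px of the prediction. Descending and gripping.

Emit:
{"fn": "jog_arm", "kwargs": {"deltas": [0.001, 0, 0.05, 0, 0, 0, 1, 0.001, 0, 0.1, 0, 0, 0, 1, 0.001, 0, 0.14, 0, 0, 0, 1, 0.001, 0, 0.166, 0, 0, 0, 1, 0.001, 0, 0.166, 0, 0, 0, 0.2, 0.001, 0, 0.166, 0, 0, 0, 0.2, 0.001, 0, 0.166, 0, 0, 0, 0.2, 0.001, 0, 0.166, 0, 0, 0, 0.2]}}

```text
time: 2.65
tool_pos: [0.4393, -0.1463, 0.0243]
tcp_rot: [1.838, 2.543, 0.002]
wrist_force: [0.4, 0.2, -0.4]
width: 0.636
grip_force: 44.4
```

Emit:
{"fn": "jog_arm", "kwargs": {"deltas": [0, 0, -0.04, 0, 0, 0, 0.2, 0, 0, -0.08, 0, 0, 0, 0.2, 0.02, 0.02, -0.12, 0, 0, 0, 0.2, 0.05, 0.05, -0.12, 0, 0, 0, 0.2, 0.08, 0.08, -0.12, 0, 0, 0, 0.2, 0.11, 0.115, -0.12, 0, 0, 0, 0.2, 0.14, 0.145, -0.12, 0, 0, 0, 0.2, 0.17, 0.175, -0.12, 0, 0, 0, 0.2]}}

```text
time: 3.45
tool_pos: [0.5518, 0.0724, 0.1442]
tcp_rot: [1.839, 2.544, 0.003]
wrist_force: [1.0, -0.3, -0.1]
width: 0.636
grip_force: 44.4
```

Emit:
{"fn": "jog_arm", "kwargs": {"deltas": [0.03, 0.03, 0, 0, 0, 5, 0.2, 0.06, 0.06, 0, 0, 0, 10, 0.2, 0.09, 0.095, 0, 0, 0, 17.1, 0.2, 0.096, 0.1, 0, 0, 0, 17.1, 0.2, 0.096, 0.1, 0, 0, 0, 17.1, 0.2]}}

```text
time: 3.95
tool_pos: [0.6161, 0.1947, 0.1435]
tcp_rot: [2.194, 2.247, 0.003]
wrist_force: [-0.2, 0.0, -1.3]
width: 0.64
grip_force: 44.4
```

```bash
python3 m.py .6164 .1932 .0345 1.4;python3 - <<'E'
from h import *
w=read_camera("wrist");cv2.imwrite("pics/w2.png",w["color"])
E
```

```text
[-0.0016  0.0001  0.109 ] [ 0.11 -0.02 -0.04] pos [0.6161 0.1947 0.1435] q6 0.24394856569982085 t 3.95 w 0.6395971248059245
```

View pics/w2.png

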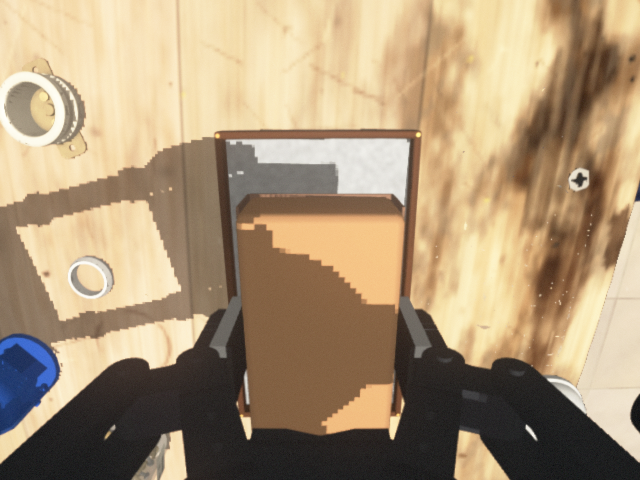

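Wrist view: the block hangs square over the wide bay, with the rim corners at (219,135) and (418,134). Lowering.

Emit:
{"fn": "jog_arm", "kwargs": {"deltas": [-0.002, 0, 0.04, 0, 0, 0, 0.2, -0.002, 0, 0.08, 0, 0, 0, 0.2, -0.002, 0, 0.1, 0, 0, 0, 0.2, -0.002, 0, 0.109, 0, 0, 0, 0.2, -0.002, 0, 0.109, 0, 0, 0, 0.2, -0.002, 0, 0.109, 0, 0, 0, 0.2]}}

```text
time: 4.6
tool_pos: [0.6157, 0.1899, 0.0346]
tcp_rot: [2.199, 2.242, 0.002]
wrist_force: [0.4, 0.6, -1.3]
width: 0.632
grip_force: 44.8
```

Emit:
{"fn": "jog_arm", "kwargs": {"deltas": [0, 0, 0, 0, 0, 0, 0.82, 0, 0, 0, 0, 0, 0, 0.82, 0, 0, 0, 0, 0, 0, 0.82, 0, 0, -0.03, 0, 0, 0, 0.82, 0, 0, -0.08, 0, 0, 0, 1, 0, 0, -0.13, 0, 0, 0, 1, 0, 0, -0.15, 0, 0, 0, 1]}}

```text
time: 5.3
tool_pos: [0.6184, 0.192, 0.1899]
tcp_rot: [2.195, 2.241, 0.013]
wrist_force: [1.0, -0.4, 0.2]
width: 0.999
grip_force: 0.0
```

```bash
python3 m.py .4619 -.0013 .17 1.4;python3 - <<'E'
from h import *
c=read_camera("top");w=read_camera("wrist")
cv2.imwrite("pics/p3.png",np.hstack([cv2.resize(c["color"][150:250,225:325],(400,400)),cv2.resize(w["color"],(400,400))]))
E
```

```text
[-0.19   -0.1606  0.0181] [ 0.52 -0.13 -0.22] pos [0.6184 0.192  0.1899] q6 0.24201988370470467 t 5.3 w 0.998567072230049
```

View pics/p3.png

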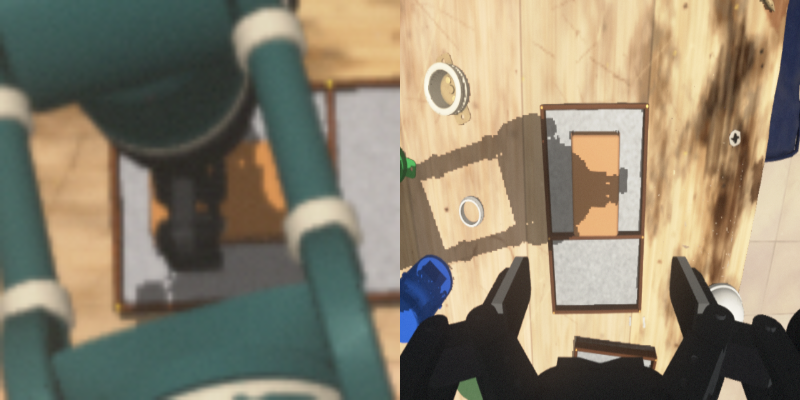

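Run:
```python
from h import *
np.set_printoptions(precision=4,suppress=True)
w=read_camera("wrist")
f=lambda l:[((u-400+.5)*1.6-.5,(v+.5)*1.2-.5) for u,v in l]
b=pix2w(w,f([(571,132),(619,133),(617,236),(571,236)]),.041);print(b,b.mean(0))
t=pix2w(w,f([(543,105),(647,104),(640,311),(555,311)]),.02);print(t)
print(pix2w(w,f([(549,236),(642,238)]),.02))
```

```text
[[0.5871 0.2383 0.041 ]
 [0.6403 0.2385 0.041 ]
 [0.642  0.145  0.041 ]
 [0.5857 0.1441 0.041 ]] [0.6138 0.1915 0.041 ]
[[0.5524 0.2589 0.02  ]
 [0.6739 0.2622 0.02  ]
 [0.6812 0.0471 0.02  ]
 [0.5588 0.0453 0.02  ]]
[[0.5544 0.1339 0.02  ]
 [0.6773 0.1338 0.02  ]]
```

Emit:
{"fn": "jog_arm", "kwargs": {"deltas": [-0.19, -0.161, 0.018, 0, 0, 0, 1, -0.19, -0.161, 0.018, 0, 0, 0, 1, -0.19, -0.161, 0.018, 0, 0, 0, 1, -0.19, -0.161, 0.018, 0, 0, 0, 1, -0.19, -0.161, 0.018, 0, 0, 0, 1, -0.19, -0.161, 0.018, 0, 0, 0, 1, -0.19, -0.161, 0.018, 0, 0, 0, 1]}}

```text
time: 6.15
tool_pos: [0.4563, -0.0028, 0.1633]
tcp_rot: [-2.2, -2.239, 0.003]
wrist_force: [0.4, 0.7, -0.9]
width: 1.003
grip_force: 0.0
```

```bash
python3 m.py .4619 -.0013 .042 1.4;python3 - <<'E'
from h import *
c=read_camera("top");w=read_camera("wrist")
cv2.imwrite("pics/p4.png",np.hstack([cv2.resize(c["color"][160:240,240:360],None,fx=4,fy=4,interpolation=cv2.INTER_CUBIC),cv2.resize(w["color"][:,160:480],(320,480))[:320]]))
print(w2pix(w,[[.4619,-.0013,.081]]))
E
```

```text
[0.0014 0.006  0.1213] [-0.18 -0.03 -0.38] pos [ 0.4563 -0.0028  0.1633] q6 -0.07900078409803128 t 6.15 w 1.0034958248305381
[[328.22307728 253.43165728]]
```

View pics/p4.png

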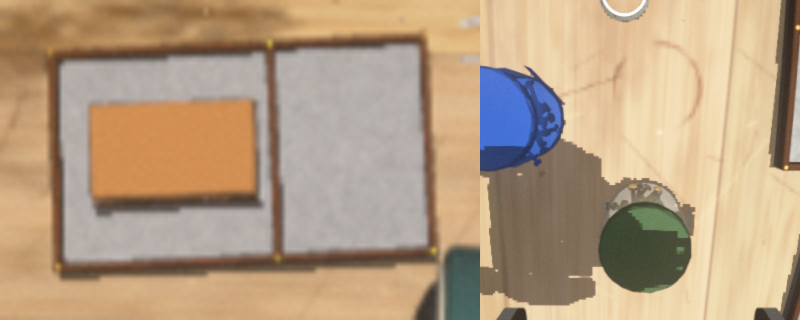

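Top view: the block sits about 6 mm towards the divider and 2 mm too far in +x. In the wrist view the lid is at (325,247), 6 px from the prediction. I'll re-centre the block before taking the jar.

```bash
python3 m.py .6157 .190 .15 1.4; python3 m.py .6157 .190 .036 1.4
```

```text
[0.1886 0.1612 0.0145] [-0.05 -0.02 -0.24] pos [ 0.4583 -0.0018  0.1645] q6 -0.07899200207396839 t 6.25 w 0.998382291553074
[0.1885 0.1613 0.1285] [-0.05 -0.02 -0.24] pos [ 0.4583 -0.0018  0.1645] q6 -0.07899200207396839 t 6.25 w 0.998382291553074
```

Emit:
{"fn": "jog_arm", "kwargs": {"deltas": [0.189, 0.161, 0.0, 0, 0, 0, 0.82, 0.189, 0.161, 0.0, 0, 0, 0, 0.82, 0.189, 0.161, 0.0, 0, 0, 0, 0.82, 0.189, 0.161, 0.0, 0, 0, 0, 0.82, 0.189, 0.161, 0.0, 0, 0, 0, 0.82, 0.189, 0.161, 0.04, 0, 0, 0, 0.82, 0.189, 0.161, 0.08, 0, 0, 0, 0.82, 0.189, 0.161, 0.08, 0, 0, 0, 0.82]}}

```text
time: 7.05
tool_pos: [0.6104, 0.1909, 0.0775]
tcp_rot: [-2.191, -2.242, 0.018]
wrist_force: [-1.5, 0.8, -1.1]
width: 0.909
grip_force: 0.0
```

```bash
python3 m.py .6157 .190 .036 1.4
```

```text
[-0.0009  0.0059  0.0415] [-0.76  0.18 -0.07] pos [0.6104 0.1909 0.0775] q6 0.24079849540107776 t 7.05 w 0.9089945351222399
```

Emit:
{"fn": "jog_arm", "kwargs": {"deltas": [0, 0, 0, 0, 0, 0, 0.78, 0, 0, 0, 0, 0, 0, 0.78, 0, 0, 0, 0, 0, 0, 0.78]}}

```text
time: 7.35
tool_pos: [0.6174, 0.1906, 0.0883]
tcp_rot: [2.197, 2.242, 0.007]
wrist_force: [-0.0, 0.4, 0.2]
width: 0.892
grip_force: 0.0
```

```bash
python3 m.py .6157 .190 .036 1.4
```

```text
[-0.0006 -0.002   0.0522] [ 0.27 -0.07 -0.24] pos [0.6174 0.1906 0.0883] q6 0.24063310170169275 t 7.35 w 0.8919713290215326
```

Emit:
{"fn": "jog_arm", "kwargs": {"deltas": [0, -0.002, 0.03, 0, 0, 0, 0.7, 0, -0.002, 0.052, 0, 0, 0, 0.7, 0, -0.002, 0.053, 0, 0, 0, 0.0, 0, -0.002, 0.053, 0, 0, 0, 0.0, 0, -0.002, 0.053, 0, 0, 0, 0.0, 0, -0.002, 0.053, 0, 0, 0, 0.0]}}

```text
time: 7.95
tool_pos: [0.6147, 0.1903, 0.0342]
tcp_rot: [2.198, 2.243, 0.004]
wrist_force: [0.5, -0.1, -0.9]
width: 0.637
grip_force: 44.2
```

Emit:
{"fn": "jog_arm", "kwargs": {"deltas": [0, 0, -0.006, 0, 0, 0, 0, 0.003, 0, -0.006, 0, 0, 0, 0, 0.006, -0.002, -0.006, 0, 0, 0, 0, 0.006, -0.002, -0.006, 0, 0, 0, 0, 0.006, -0.002, -0.003, 0, 0, 0, 0, 0.006, -0.002, 0, 0, 0, 0, 0, 0.006, -0.002, 0, 0, 0, 0, 0, 0.006, -0.002, 0, 0, 0, 0, 0]}}

```text
time: 8.75
tool_pos: [0.6113, 0.196, 0.0323]
tcp_rot: [-2.199, -2.244, -0.0]
wrist_force: [-0.9, 0.2, 1.5]
width: 0.633
grip_force: 44.7
```

Emit:
{"fn": "jog_arm", "kwargs": {"deltas": [0, 0, 0, 0, 0, 0, 0.6, 0, 0, 0, 0, 0, 0, 0.6, 0, 0, 0, 0, 0, 0, 0.6, 0, 0, -0.03, 0, 0, 0, 0.6, 0, 0, -0.08, 0, 0, 0, 1, 0, 0, -0.13, 0, 0, 0, 1, 0, 0, -0.13, 0, 0, 0, 1, 0, 0, -0.13, 0, 0, 0, 1]}}

```text
time: 9.55
tool_pos: [0.6127, 0.1963, 0.1648]
tcp_rot: [2.197, 2.242, 0.007]
wrist_force: [-0.0, 0.7, -0.3]
width: 1.002
grip_force: 0.0
```

```bash
python3 m.py .461 .0005 .165 1.4
```

```text
[-0.1927 -0.1557 -0.0011] [ 0.27 -0.07 -0.24] pos [0.6127 0.1963 0.1648] q6 0.25117953055856745 t 9.55 w 1.001619292051668
```

Emit:
{"fn": "jog_arm", "kwargs": {"deltas": [-0.193, -0.156, 0, 0, 0, 0, 1, -0.193, -0.156, 0, 0, 0, 0, 1, -0.193, -0.156, 0, 0, 0, 0, 1, -0.193, -0.156, 0, 0, 0, 0, 1, -0.193, -0.156, 0, 0, 0, 0, 1, -0.193, -0.156, 0, 0, 0, 0, 1, -0.193, -0.156, 0, 0, 0, 0, 1, -0.193, -0.156, 0, 0, 0, 0, 1]}}

```text
time: 10.35
tool_pos: [0.4591, 0.0002, 0.1614]
tcp_rot: [-2.198, -2.243, 0.001]
wrist_force: [-0.0, -0.8, -0.0]
width: 0.997
grip_force: 0.0
```

```bash
python3 m.py .461 .0005 .039 1.4
```

```text
[0.0002 0.0021 0.1224] [-0.07 -0.03 -0.24] pos [0.4591 0.0002 0.1614] q6 -0.07447687119004646 t 10.35 w 0.9973308244990217
```

Emit:
{"fn": "jog_arm", "kwargs": {"deltas": [0, 0.002, 0.035, 0, 0, 0, 1, 0, 0.002, 0.07, 0, 0, 0, 1, 0, 0.002, 0.1, 0, 0, 0, 1, 0, 0.002, 0.123, 0, 0, 0, 1, 0, 0.002, 0.123, 0, 0, 0, 1, 0, 0.002, 0.123, 0, 0, 0, 0.1, 0, 0.002, 0.123, 0, 0, 0, 0.1, 0, 0.002, 0.123, 0, 0, 0, 0.1], "squeeze": 35}}

```text
time: 11.15
tool_pos: [0.4628, 0.0001, 0.0408]
tcp_rot: [2.197, 2.243, 0.003]
wrist_force: [-0.5, 0.3, -2.0]
width: 0.671
grip_force: 37.7
```

Emit:
{"fn": "jog_arm", "kwargs": {"deltas": [0, 0, 0, 0, 0, 0, 0.1, 0, 0, -0.02, 0, 0, 0, 0.1, 0, 0, -0.05, 0, 0, 0, 0.1, 0, 0, -0.08, 0, 0, 0, 0.1, 0, 0, -0.1, 0, 0, 0, 0.1, 0, 0, -0.1, 0, 0, 0, 0.1]}}

```text
time: 11.75
tool_pos: [0.464, -0.0004, 0.1431]
tcp_rot: [2.195, 2.239, 0.008]
wrist_force: [0.8, -0.4, -2.7]
width: 0.675
grip_force: 38.2
```

```bash
python3 m.py .6163 .0877 .14 1.4
```

```text
[0.085  0.154  0.0043] [ 0.46  0.04 -0.25] pos [ 0.464  -0.0004  0.1431] q6 -0.07450371265190531 t 11.75 w 0.675268842519211
```

Emit:
{"fn": "jog_arm", "kwargs": {"deltas": [0.01, 0.02, 0, 0, 0, 0, 0.1, 0.025, 0.045, 0, 0, 0, 0, 0.1, 0.042, 0.075, 0, 0, 0, 0, 0.1, 0.06, 0.11, 0, 0, 0, 0, 0.1, 0.075, 0.138, 0, 0, 0, 0, 0.1, 0.085, 0.153, 0, 0, 0, 0, 0.1, 0.085, 0.153, 0, 0, 0, 0, 0.1, 0.085, 0.153, 0, 0, 0, 0, 0.1]}}

```text
time: 12.55
tool_pos: [0.6111, 0.0878, 0.1374]
tcp_rot: [-2.197, -2.243, 0.004]
wrist_force: [-0.3, -0.7, -1.6]
width: 0.676
grip_force: 38.4
```

```bash
python3 m.py .6163 .0877 .0508 1.4;python3 - <<'E'
from h import *
w=read_camera("wrist");cv2.imwrite("pics/w5.png",w["color"])
E
```

```text
[-0.0001  0.0055  0.0866] [-0.19  0.03 -0.21] pos [0.6111 0.0878 0.1374] q6 0.0818657500204048 t 12.55 w 0.6763862662140238
```

View pics/w5.png

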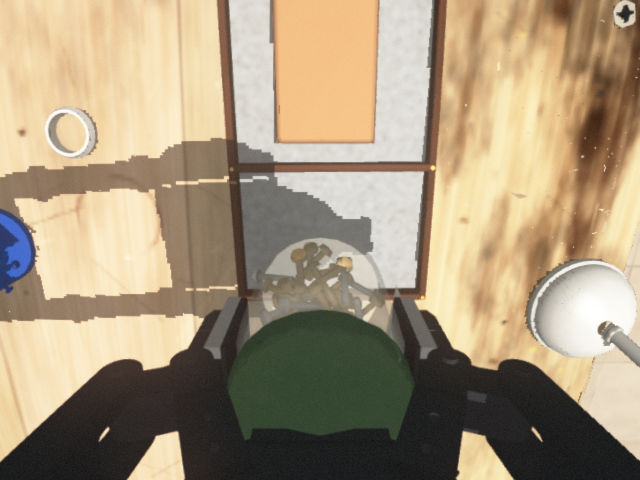

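Wrist view: the jar hangs upright over the narrow bay, whose rim spans columns 235–430. Letting it settle before lowering.

Emit:
{"fn": "jog_arm", "kwargs": {"deltas": [0, 0, 0.04, 0, 0, 0, 0.1, 0, 0, 0.06, 0, 0, 0, 0.1, 0, 0, 0.06, 0, 0, 0, 0.1, 0, 0, 0.06, 0, 0, 0, 0.1, 0, 0, 0.06, 0, 0, 0, 0.1]}}

```text
time: 13.1
tool_pos: [0.6134, 0.0877, 0.081]
tcp_rot: [2.198, 2.242, 0.003]
wrist_force: [0.4, -0.9, -1.3]
width: 0.675
grip_force: 38.4
```

```bash
python3 m.py .6163 .0877 .0508 1.4
```

```text
[-0.0001  0.0028  0.0303] [ 0.16 -0.01 -0.27] pos [0.6134 0.0877 0.081 ] q6 0.08210110049229097 t 13.1 w 0.6753532467759906
```

Emit:
{"fn": "jog_arm", "kwargs": {"deltas": [0, 0.002, 0.015, 0, 0, 0, 0.1, 0, 0.002, 0.025, 0, 0, 0, 0.1, 0, 0.002, 0.028, 0, 0, 0, 0.1, 0, 0.002, 0.03, 0, 0, 0, 0.1, 0, 0.002, 0.03, 0, 0, 0, 0.1, 0, 0.002, 0.03, 0, 0, 0, 0.1, 0, 0.002, 0.03, 0, 0, 0, 0.1]}}

```text
time: 13.8
tool_pos: [0.6137, 0.0879, 0.0508]
tcp_rot: [-2.198, -2.243, 0.003]
wrist_force: [-6.4, -1.3, 12.0]
width: 0.671
grip_force: 39.3
```

Emit:
{"fn": "jog_arm", "kwargs": {"deltas": [0, 0, -0.001, 0, 0, 0, 0.75, 0, 0, -0.001, 0, 0, 0, 0.75, 0, 0, -0.001, 0, 0, 0, 0.85, 0, 0, -0.02, 0, 0, 0, 0.85, 0, 0, -0.05, 0, 0, 0, 0.85, 0, 0, -0.09, 0, 0, 0, 1, 0, 0, -0.13, 0, 0, 0, 1, 0, 0, -0.13, 0, 0, 0, 1]}}

```text
time: 14.6
tool_pos: [0.6191, 0.0885, 0.1867]
tcp_rot: [2.193, 2.238, 0.015]
wrist_force: [0.8, 0.5, 0.6]
width: 1.003
grip_force: 0.0
```

```bash
python3 m.py .436 .269 .18 19.7
```

```text
[ 0.1841 -0.1795  0.0046] [  0.73   0.06 -18.54] pos [0.6191 0.0885 0.1867] q6 0.08188754363524166 t 14.6 w 1.0030169337873005
```

Emit:
{"fn": "jog_arm", "kwargs": {"deltas": [0.184, -0.179, 0.02, 0, 0, -18.4, 0.5, 0.184, -0.179, 0.02, 0, 0, -18.4, 0.5, 0.184, -0.179, 0.02, 0, 0, -18.4, 0.5, 0.184, -0.179, 0.02, 0, 0, -18.4, 0.5, 0.184, -0.179, 0.02, 0, 0, -18.4, 0.5, 0.184, -0.179, 0.02, 0, 0, -18.4, 0.5, 0.184, -0.179, 0.02, 0, 0, -18.4, 0.5, 0.184, -0.179, 0.02, 0, 0, -18.4, 0.5]}}

```text
time: 15.4
tool_pos: [0.4324, 0.268, 0.1592]
tcp_rot: [1.811, 2.566, -0.0]
wrist_force: [-0.4, -0.5, -0.2]
width: 0.752
grip_force: 0.0
```

```bash
python3 m.py .4358 .2692 .020 19.7;python3 - <<'E'
from h import *
c=read_camera("top");w=read_camera("wrist")
cv2.imwrite("pics/p6.png",np.hstack([cv2.resize(c["color"][160:240,240:360],None,fx=3.5,fy=3.5,interpolation=cv2.INTER_CUBIC),w["color"][120:400,160:480]]))
print(w2pix(w,[[.4358,.2692,.026]]))
E
```

```text
[0.0001 0.0035 0.1392] [ 0.02  0.04 -0.12] pos [0.4324 0.268  0.1592] q6 0.16492380140902888 t 15.4 w 0.7519915114576011
[[325.10597623 228.58943116]]
```

View pics/p6.png

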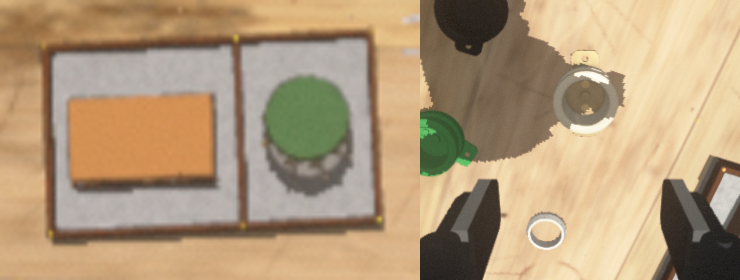

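Top view: the block and upright jar are well centred in their bays. Wrist crop: the white holder is at (586,100), with its bracket along the finger-normal. Descending on it.

Emit:
{"fn": "jog_arm", "kwargs": {"deltas": [0.002, 0.003, 0.05, 0, 0, 0, 0.5, 0.002, 0.003, 0.09, 0, 0, 0, 0.5, 0.002, 0.003, 0.12, 0, 0, 0, 0.5, 0.002, 0.003, 0.138, 0, 0, 0, 0.5, 0.002, 0.003, 0.138, 0, 0, 0, 0.5, 0.002, 0.003, 0.138, 0, 0, 0, -0.3, 0.002, 0.003, 0.138, 0, 0, 0, -0.3, 0.002, 0.003, 0.138, 0, 0, 0, -0.3], "squeeze": 35}}

```text
time: 16.3
tool_pos: [0.4354, 0.2717, 0.0229]
tcp_rot: [1.812, 2.565, 0.005]
wrist_force: [0.6, 0.4, -0.7]
width: 0.512
grip_force: 35.6
```

Emit:
{"fn": "jog_arm", "kwargs": {"deltas": [0, 0, 0, 0, 0, 0, -0.3, 0, 0, 0, 0, 0, 0, -0.3]}}

```text
time: 16.5
tool_pos: [0.4348, 0.2717, 0.0225]
tcp_rot: [1.811, 2.566, 0.003]
wrist_force: [0.1, -0.2, 3.5]
width: 0.509
grip_force: 36.0
```

Emit:
{"fn": "jog_arm", "kwargs": {"deltas": [0, 0, -0.03, 0, 0, 0, -0.3, 0, 0, -0.07, 0, 0, 0, -0.3, 0, 0, -0.11, 0, 0, 0, -0.3, -0.03, 0.003, -0.14, 0, 0, 0, -0.3, -0.07, 0.007, -0.14, 0, 0, 0, -0.3, -0.11, 0.011, -0.14, 0, 0, 0, -0.3, -0.15, 0.015, -0.14, 0, 0, 0, -0.3, -0.19, 0.019, -0.14, 0, 0, 0, -0.3]}}

```text
time: 17.3
tool_pos: [0.5157, 0.0973, 0.1617]
tcp_rot: [1.811, 2.567, 0.001]
wrist_force: [0.9, 1.4, -1.7]
width: 0.509
grip_force: 36.1
```

Emit:
{"fn": "jog_arm", "kwargs": {"deltas": [-0.045, 0.004, 0, 0, 0, 5, -0.3, -0.09, 0.008, 0, 0, 0, 10, -0.3, -0.135, 0.013, 0, 0, 0, 15, -0.3, -0.18, 0.017, 0, 0, 0, 20, -0.3, -0.22, 0.021, 0, 0, 0, 26.3, -0.3, -0.26, 0.024, 0, 0, 0, 26.3, -0.3, -0.278, 0.026, 0, 0, 0, 26.3, -0.3, -0.278, 0.026, 0, 0, 0, 26.3, -0.3]}}

```text
time: 18.1
tool_pos: [0.6336, -0.1567, 0.1612]
tcp_rot: [2.351, 2.084, 0.0]
wrist_force: [-0.5, 0.5, -1.0]
width: 0.512
grip_force: 36.1
```

Emit:
{"fn": "jog_arm", "kwargs": {"deltas": [0, 0, 0.04, 0, 0, 0, -0.3, 0, 0, 0.05, 0, 0, 0, -0.3, 0, 0, 0.05, 0, 0, 0, -0.3, 0, 0, 0.05, 0, 0, 0, -0.3, 0, 0, 0.05, 0, 0, 0, -0.3]}}

```text
time: 18.6
tool_pos: [0.634, -0.1542, 0.1131]
tcp_rot: [2.346, 2.087, 0.002]
wrist_force: [-0.4, -0.4, -1.2]
width: 0.506
grip_force: 36.1
```

```bash
python3 m.py .6346 -.1541 .033 -6.6;python3 - <<'E'
from h import *
w=read_camera("wrist");cv2.imwrite("pics/w7.png",w["color"])
E
```

```text
[0.0002 0.0004 0.0801] [ 0.14  0.02 -0.09] pos [ 0.634  -0.1542  0.1131] q6 -0.16016742570241566 t 18.6 w 0.5062488518432692
```

View pics/w7.png

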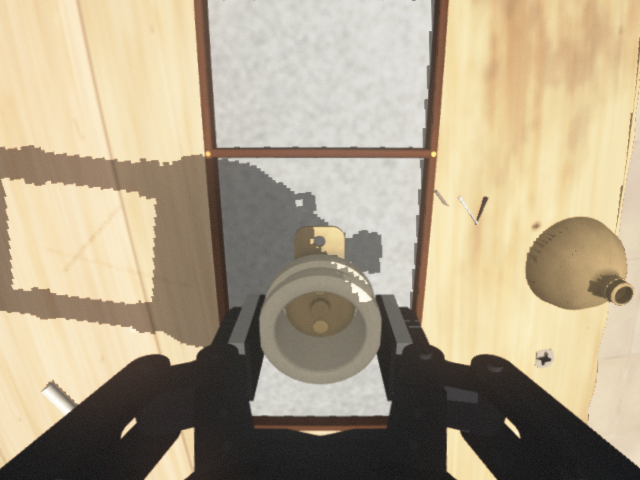

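Wrist view: the dividers are at rows 154 and 422, rim junctions at (207,154) and (434,154), ring centre at (320,322), bracket end at row 227. Computing the centring.

```bash
python3 - <<'E'
from h import *
np.set_printoptions(precision=4,suppress=True)
w=read_camera("wrist")
d=pix2w(w,[(207,154),(434,154),(320,422)],.02); m=(d[0]+d[1])/2
print(d, "bay mid from +y divider:", m[:2]-.0545*np.array([np.cos(np.radians(83.4)),np.sin(np.radians(83.4))]), "ang",np.degrees(np.arctan2(*(d[1]-d[0])[[1,0]])), "bays y mid",(m+d[2])[:2]/2)
print(pix2w(w,[(320,322)],.1166),pix2w(w,[(320,227)],.0926)[0,:2]-.033*np.array([np.cos(np.radians(83.4)),np.sin(np.radians(83.4))]))
E
python3 m.py .6346 -.1541 .033 -6.6
```

```text
[[ 0.5787 -0.0921  0.02  ]
 [ 0.7035 -0.1067  0.02  ]
 [ 0.6192 -0.2835  0.02  ]] bay mid from +y divider: [ 0.6348 -0.1536] ang -6.685458272871765 bays y mid [ 0.6302 -0.1915]
[[ 0.6348 -0.1475  0.1166]] [ 0.6344 -0.1527]
[0.0006 0.0002 0.0802] [ 0.16  0.02 -0.11] pos [ 0.6341 -0.1546  0.1132] q6 -0.16025462093935702 t 18.7 w 0.5119264674754753
```

Emit:
{"fn": "jog_arm", "kwargs": {"deltas": [-0.002, 0, 0.04, 0, 0, 0, -0.3, -0.002, 0, 0.065, 0, 0, 0, -0.3, -0.002, 0, 0.075, 0, 0, 0, -0.3, -0.002, 0, 0.08, 0, 0, 0, -0.3, -0.002, 0, 0.08, 0, 0, 0, -0.3, -0.002, 0, 0.08, 0, 0, 0, -0.3, -0.002, 0, 0.08, 0, 0, 0, -0.3]}}

```text
time: 19.4
tool_pos: [0.6339, -0.157, 0.0326]
tcp_rot: [2.347, 2.086, 0.002]
wrist_force: [0.3, 0.1, -0.1]
width: 0.514
grip_force: 36.1
```

Emit:
{"fn": "jog_arm", "kwargs": {"deltas": [0, 0, 0, 0, 0, 0, 0.4, 0, 0, 0, 0, 0, 0, 0.4, 0, 0, 0, 0, 0, 0, 0.5, 0, 0, -0.03, 0, 0, 0, 0.5, 0, 0, -0.08, 0, 0, 0, 0.3, 0, 0, -0.12, 0, 0, 0, -0.4, 0, 0, -0.12, 0, 0, 0, -0.4, 0, 0, -0.12, 0, 0, 0, -0.4]}}

```text
time: 20.2
tool_pos: [0.6339, -0.157, 0.1533]
tcp_rot: [2.346, 2.085, 0.003]
wrist_force: [-0.3, -0.2, -0.0]
width: 0.301
grip_force: 0.0
```

```bash
python3 m.py .4304 -.2733 .13 25
```

```text
[-0.1394 -0.1885  0.0227] [  0.2    0.09 -31.74] pos [ 0.6339 -0.157   0.1533] q6 -0.16331430036130154 t 20.2 w 0.30052258778873536
```

Emit:
{"fn": "jog_arm", "kwargs": {"deltas": [-0.139, -0.188, 0.0, 0, 0, -31.7, -0.4, -0.139, -0.188, 0.0, 0, 0, -31.7, -0.4, -0.139, -0.188, 0.0, 0, 0, -31.7, -0.4, -0.139, -0.188, 0.0, 0, 0, -31.7, -0.4, -0.139, -0.188, 0.0, 0, 0, -31.7, -0.4, -0.139, -0.188, 0.022, 0, 0, -31.7, -0.3, -0.139, -0.188, 0.022, 0, 0, -31.7, -0.3, -0.139, -0.188, 0.022, 0, 0, -31.7, -0.3]}}

```text
time: 21.0
tool_pos: [0.4285, -0.2717, 0.1275]
tcp_rot: [-1.687, -2.645, -0.001]
wrist_force: [0.5, 0.1, -0.2]
width: 0.345
grip_force: 0.0
```

```bash
python3 m.py .4304 -.2733 .019 25;python3 - <<'E'
from h import *
w=read_camera("wrist");cv2.imwrite("pics/w8.png",cv2.resize(w["color"][120:400,180:460],None,fx=2,fy=2))
print(w2pix(w,[[.4304,-.2733,.009]]))
E
```

```text
[-0.0027  0.0013  0.1085] [-0.11 -0.21 -0.05] pos [ 0.4285 -0.2717  0.1275] q6 -1.0498421847907506 t 21.0 w 0.344813819519758
[[322.55923034 239.77031248]]
```

View pics/w8.png

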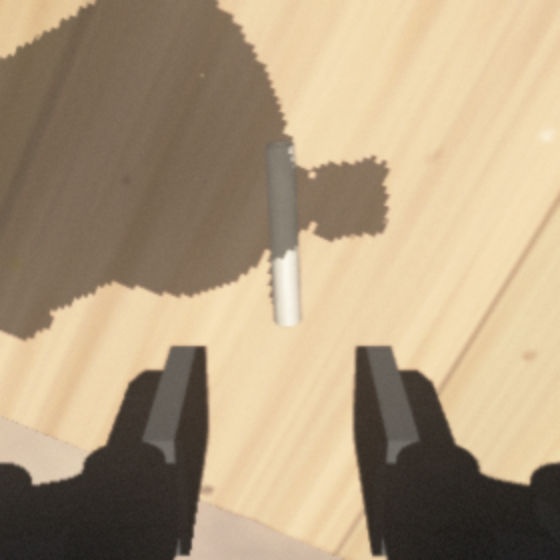

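Wrist view: the tube ends are at crop (281,143) and (287,325), midway between the jaws and tilted 1.9°.

Emit:
{"fn": "jog_arm", "kwargs": {"deltas": [-0.001, 0.001, 0.05, 0, 0, -1.9, -0.3, -0.001, 0.001, 0.08, 0, 0, -1.9, -0.3, -0.001, 0.001, 0.1, 0, 0, -1.9, -0.3, -0.001, 0.001, 0.105, 0, 0, -1.9, -0.3, -0.001, 0.001, 0.105, 0, 0, -1.9, -0.3, -0.001, 0.001, 0.105, 0, 0, -1.9, -0.3]}}

```text
time: 21.65
tool_pos: [0.4325, -0.2737, 0.0256]
tcp_rot: [1.643, 2.675, -0.0]
wrist_force: [0.3, -0.6, 0.3]
width: 0.351
grip_force: 0.0
```

Emit:
{"fn": "jog_arm", "kwargs": {"deltas": [0, 0, 0.003, 0, 0, 0, -0.3, 0, 0, 0.006, 0, 0, 0, -0.3, 0, 0, 0.006, 0, 0, 0, -0.9, 0, 0, 0.006, 0, 0, 0, -0.9, 0, 0, 0.006, 0, 0, 0, -0.9, 0, 0, 0.006, 0, 0, 0, -0.9], "squeeze": 30}}

```text
time: 22.25
tool_pos: [0.4312, -0.2733, 0.0186]
tcp_rot: [1.645, 2.676, -0.0]
wrist_force: [-0.4, 0.3, 2.4]
width: 0.072
grip_force: 31.4
```

Emit:
{"fn": "jog_arm", "kwargs": {"deltas": [0, 0, -0.03, 0, 0, 0, -0.9, 0, 0, -0.07, 0, 0, 0, -0.9, -0.01, 0.03, -0.1, 0, 0, -8, -0.9, -0.02, 0.07, -0.1, 0, 0, -16, -0.9, -0.035, 0.11, -0.1, 0, 0, -24, -0.9, -0.05, 0.15, -0.1, 0, 0, -32, -0.9, -0.0654, 0.183, -0.1, 0, 0, -40, -0.9, -0.0654, 0.183, -0.1, 0, 0, -40, -0.9]}}

```text
time: 23.05
tool_pos: [0.6283, -0.2484, 0.1182]
tcp_rot: [0.623, 3.076, -0.0]
wrist_force: [-0.1, 0.2, 0.4]
width: 0.069
grip_force: 31.1
```

Emit:
{"fn": "jog_arm", "kwargs": {"deltas": [0, 0, 0.02, 0, 0, -8, -0.9, 0, 0, 0.03, 0, 0, -16.5, -0.9, 0, 0, 0.03, 0, 0, -16.5, -0.9, 0, 0, 0.03, 0, 0, -16.5, -0.9, 0, 0, 0.03, 0, 0, -16.5, -0.9]}}

```text
time: 23.55
tool_pos: [0.624, -0.2492, 0.0892]
tcp_rot: [0.187, 3.135, -0.001]
wrist_force: [0.2, -0.5, -0.1]
width: 0.073
grip_force: 31.1
```

```bash
python3 m.py .6237 -.2491 .0292 83.4;python3 - <<'E'
from h import *
w=read_camera("wrist");cv2.imwrite("pics/w9.png",w["color"])
E
```

```text
[0.0003 0.0001 0.06  ] [-0.02  0.06 -0.22] pos [ 0.624  -0.2492  0.0892] q6 -1.8687554877271602 t 23.55 w 0.07268499702983747
```

View pics/w9.png

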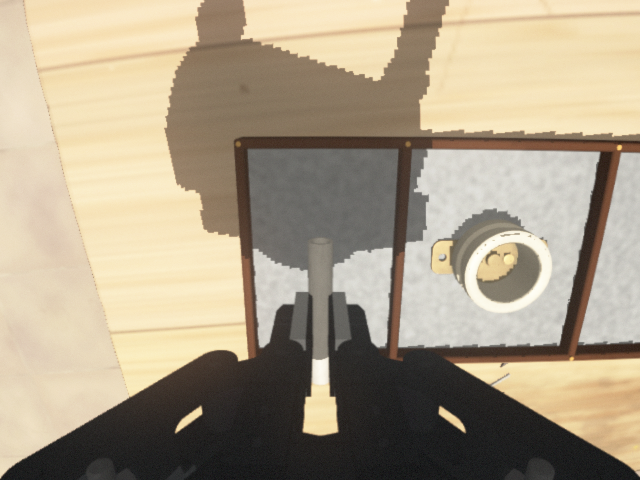

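Wrist view: the tube is held straight over the end bay (tube column 320, bay columns 250–400), and the holder sits upright in the middle bay. Lowering.

Emit:
{"fn": "jog_arm", "kwargs": {"deltas": [0, 0, 0.03, 0, 0, 0, -0.9, 0, 0, 0.05, 0, 0, 0, -0.9, 0, 0, 0.057, 0, 0, 0, -0.9, 0, 0, 0.06, 0, 0, 0, -0.9, 0, 0, 0.06, 0, 0, 0, -0.9, 0, 0, 0.06, 0, 0, 0, -0.9, 0, 0, 0.06, 0, 0, 0, -0.9]}}

```text
time: 24.3
tool_pos: [0.6248, -0.2492, 0.0295]
tcp_rot: [0.182, 3.134, -0.001]
wrist_force: [-1.3, -0.7, -0.2]
width: 0.071
grip_force: 31.1
```

Emit:
{"fn": "jog_arm", "kwargs": {"deltas": [0, 0, 0, 0, 0, 0, -0.5, 0, 0, 0, 0, 0, 0, -0.4, 0, 0, 0, 0, 0, 0, -0.4, 0, 0, -0.03, 0, 0, 0, -0.4, 0, 0, -0.08, 0, 0, 0, -0.4, 0, 0, -0.12, 0, 0, 0, 0, 0, 0, -0.12, 0, 0, 0, 0.2, 0, 0, -0.12, 0, 0, 0, 0.2]}}

```text
time: 25.1
tool_pos: [0.625, -0.2493, 0.1504]
tcp_rot: [0.182, 3.133, -0.002]
wrist_force: [0.3, -0.5, -0.4]
width: 0.603
grip_force: 0.0
```

```bash
python3 m.py .4456 .150 .15 10
```

```text
[ 0.2244  0.3759 -0.0009] [ 0.08  0.22 73.36] pos [ 0.625  -0.2493  0.1504] q6 -1.871433395557584 t 25.1 w 0.6028383054441282
```

Emit:
{"fn": "jog_arm", "kwargs": {"deltas": [0.19, 0.319, 0, 0, 0, 0, 0.2, 0.19, 0.319, 0, 0, 0, 0, 0.2, 0.19, 0.319, 0, 0, 0, 0, 0.2, 0.19, 0.319, 0, 0, 0, 0, 0.2, 0.19, 0.319, 0, 0, 0, 0, 0.2, 0.19, 0.319, 0, 0, 0, 0, 0.2, 0.19, 0.319, 0, 0, 0, 0, 0.2, 0.19, 0.319, 0, 0, 0, 0, 0.2]}}

```text
time: 25.9
tool_pos: [0.4679, 0.0926, 0.1457]
tcp_rot: [-0.178, -3.131, 0.0]
wrist_force: [0.2, -0.2, -0.7]
width: 0.597
grip_force: 0.0
```

Emit:
{"fn": "jog_arm", "kwargs": {"deltas": [0.034, 0.057, 0.02, 0, 0, 60, 0.2, 0.034, 0.057, 0.02, 0, 0, 60, 0.2, 0.034, 0.057, 0.02, 0, 0, 60, 0.2, 0.034, 0.057, 0.02, 0, 0, 60, 0.2, 0.034, 0.057, 0.02, 0, 0, 60, 0.1, 0.034, 0.057, 0.02, 0, 0, 60, 0.1, 0.034, 0.057, 0.02, 0, 0, 60, 0.1, 0.034, 0.057, 0.02, 0, 0, 60, 0.1]}}

```text
time: 26.7
tool_pos: [0.4431, 0.1501, 0.1262]
tcp_rot: [-1.726, -2.622, 0.005]
wrist_force: [0.0, 0.5, -0.1]
width: 0.551
grip_force: 0.0
```

```bash
python3 m.py .4456 .150 .0195 23.4;python3 - <<'E'
from h import *
c=read_camera("top");w=read_camera("wrist")
cv2.imwrite("pics/p10.png",np.hstack([cv2.resize(c["color"][150:225,360:500],None,fx=3.5,fy=3.5,interpolation=cv2.INTER_CUBIC),w["color"][120:382,180:460]]))
print(w2pix(w,[[.4456,.149,.006]]))
E
```

```text
[-0.0011  0.0027  0.1066] [-0.24 -0.03 -0.1 ] pos [0.4431 0.1501 0.1262] q6 -0.1333138079712328 t 26.7 w 0.5508278554950062
[[323.6625914  237.87477132]]
```

View pics/p10.png

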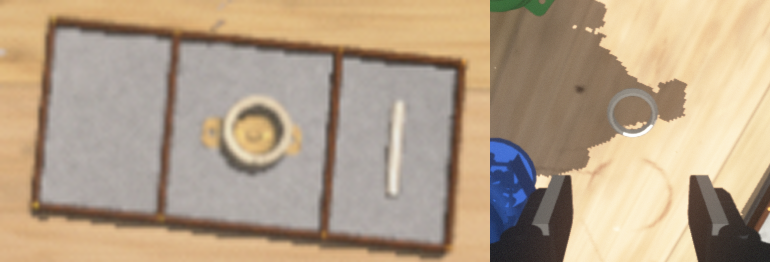

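Top view: the holder and tube are centred in tray3. The ring in the wrist crop is at (633,113), midway between the fingers. Descending on it.

Emit:
{"fn": "jog_arm", "kwargs": {"deltas": [0, 0.002, 0.05, 0, 0, 0, 0.1, 0, 0.002, 0.08, 0, 0, 0, 0.1, 0, 0.002, 0.1, 0, 0, 0, 0.1, 0, 0.002, 0.103, 0, 0, 0, 0.1, 0, 0.002, 0.103, 0, 0, 0, 0.1, 0, 0.002, 0.103, 0, 0, 0, 0.1]}}

```text
time: 27.4
tool_pos: [0.4477, 0.1516, 0.0263]
tcp_rot: [1.724, 2.625, 0.002]
wrist_force: [-0.1, 1.2, 0.1]
width: 0.553
grip_force: 0.0
```

Emit:
{"fn": "jog_arm", "kwargs": {"deltas": [0, 0, 0.004, 0, 0, 0, 0.1, 0, 0, 0.007, 0, 0, 0, 0.1, 0, 0, 0.008, 0, 0, 0, 0.1, 0, 0, 0.008, 0, 0, 0, 0.1, 0, 0, 0.008, 0, 0, 0, 0.1]}}

```text
time: 27.9
tool_pos: [0.4467, 0.1514, 0.0174]
tcp_rot: [1.726, 2.625, 0.0]
wrist_force: [0.4, 1.6, -0.9]
width: 0.552
grip_force: 0.0
```

Emit:
{"fn": "jog_arm", "kwargs": {"deltas": [0, 0, 0, 0, 0, 0, -0.5, 0, 0, 0, 0, 0, 0, -0.5, 0, 0, 0, 0, 0, 0, -0.5, 0, 0, 0, 0, 0, 0, -0.5]}}

```text
time: 28.3
tool_pos: [0.4469, 0.1514, 0.0176]
tcp_rot: [1.726, 2.625, 0.0]
wrist_force: [-1.7, -0.4, 5.7]
width: 0.347
grip_force: 29.7
```

Emit:
{"fn": "jog_arm", "kwargs": {"deltas": [0, 0, -0.03, 0, 0, 0, -0.5, 0, 0, -0.07, 0, 0, 0, -0.5, 0, 0, -0.11, 0, 0, 0, -0.5, -0.02, 0.008, -0.14, 0, 0, 0, -0.5, -0.06, 0.022, -0.14, 0, 0, 0, -0.5, -0.1, 0.036, -0.14, 0, 0, 0, -0.5, -0.14, 0.051, -0.14, 0, 0, 0, -0.5, -0.17, 0.062, -0.14, 0, 0, 0, -0.5]}}

```text
time: 29.1
tool_pos: [0.5725, 0.018, 0.1572]
tcp_rot: [1.726, 2.624, 0.001]
wrist_force: [0.2, 1.3, -0.1]
width: 0.348
grip_force: 29.8
```

Emit:
{"fn": "jog_arm", "kwargs": {"deltas": [-0.04, 0.015, 0, 0, 0, 8, -0.5, -0.08, 0.03, 0, 0, 0, 16, -0.5, -0.102, 0.037, 0, 0, 0, 24, -0.5, -0.102, 0.037, 0.03, 0, 0, 30, -0.5, -0.102, 0.037, 0.06, 0, 0, 30, -0.5, -0.102, 0.037, 0.07, 0, 0, 30, -0.5, -0.102, 0.037, 0.07, 0, 0, 30, -0.5, -0.102, 0.037, 0.07, 0, 0, 30, -0.5]}}

```text
time: 29.9
tool_pos: [0.6458, -0.059, 0.0879]
tcp_rot: [2.345, 2.089, 0.001]
wrist_force: [0.7, 0.5, 0.5]
width: 0.351
grip_force: 29.8
```

```bash
python3 m.py .6457 -.0585 .0285 -6.6;python3 - <<'E'
from h import *
w=read_camera("wrist");cv2.imwrite("pics/w11.png",w["color"])
E
```

```text
[ 0.0004 -0.0002  0.0594] [ 0.04  0.   -0.01] pos [ 0.6458 -0.059   0.0879] q6 -0.014003811146296537 t 29.9 w 0.35053307960294283
```

View pics/w11.png

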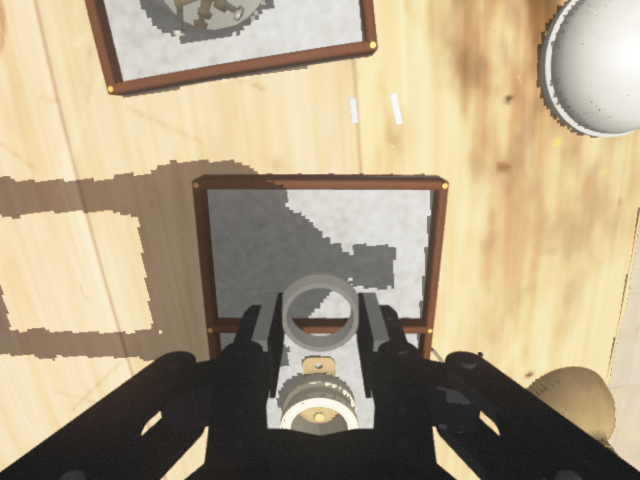

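Wrist view: the ring is held level at (320,312) over the end bay, between rim row 183 and divider row 326. Lowering and releasing.

Emit:
{"fn": "jog_arm", "kwargs": {"deltas": [0, 0, 0.03, 0, 0, 0, -0.5, 0, 0, 0.05, 0, 0, 0, -0.5, 0, 0, 0.057, 0, 0, 0, -0.5, 0, 0, 0.06, 0, 0, 0, -0.5, 0, 0, 0.06, 0, 0, 0, -0.5, 0, 0, 0.06, 0, 0, 0, -0.5, 0, 0, 0.06, 0, 0, 0, -0.5]}}

```text
time: 30.65
tool_pos: [0.6465, -0.0592, 0.0287]
tcp_rot: [2.345, 2.088, 0.003]
wrist_force: [-1.0, -0.1, 0.4]
width: 0.347
grip_force: 29.8
```

Emit:
{"fn": "jog_arm", "kwargs": {"deltas": [0, 0, 0, 0, 0, 0, 0, 0, 0, 0, 0, 0, 0, 0.1, 0, 0, 0, 0, 0, 0, 0.1, 0, 0, -0.03, 0, 0, 0, 0.1, 0, 0, -0.08, 0, 0, 0, 0.1, 0, 0, -0.13, 0, 0, 0, 0.1, 0, 0, -0.15, 0, 0, 0, 0.1, 0, 0, -0.15, 0, 0, 0, 0.1]}}

```text
time: 31.45
tool_pos: [0.6487, -0.0595, 0.1832]
tcp_rot: [2.341, 2.084, 0.01]
wrist_force: [0.4, -0.3, -0.5]
width: 0.549
grip_force: 0.0
```

Emit:
{"fn": "jog_arm", "kwargs": {"deltas": [0, -0.05, 0, 0, 0, 0, 0.1, 0, -0.1, 0, 0, 0, 0, 0.1, 0, -0.15, 0, 0, 0, 0, 0.1, 0, -0.2, 0, 0, 0, 0, 0.1, 0, -0.22, 0, 0, 0, 0, 0.1, 0, -0.22, 0, 0, 0, 0, 0.1]}}

```text
time: 32.05
tool_pos: [0.4227, -0.0331, 0.175]
tcp_rot: [-2.344, -2.087, 0.005]
wrist_force: [-0.4, 0.4, -0.1]
width: 0.549
grip_force: 0.0
```

Run:
```python
from h import *
c=read_camera("top")
cv2.imwrite("pics/t12.png",cv2.resize(c["color"][140:260,160:500],None,fx=2.35,fy=2.35,interpolation=cv2.INTER_CUBIC))
```

```text
(no output)
```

View pics/t12.png

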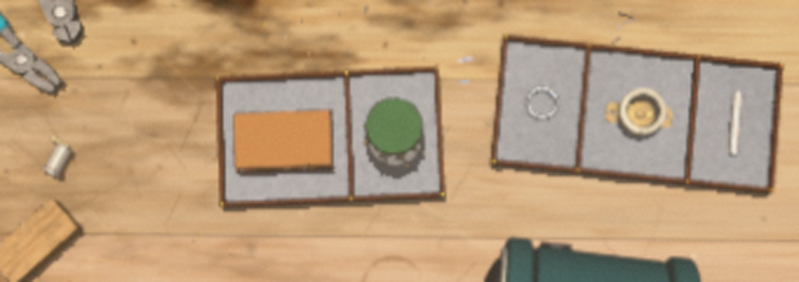

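The top view shows all five parts centred in their bays, the jar upright, the bystanders not moved and the arm clear of everything. Handing in.

```bash
python3 -c "
from h import finish_job;print(finish_job())"
```

```text
the job is handed in; nothing more can be done
None
```

Both kits are made up and handed in at about 32 s: the last top view showed all five parts centred in their bays, the jar upright, and the pine offcut and lock cylinder where they were; no verdict came back.

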